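# Pick the big-ball doming punch and lay it ready at the doming block

### The job

Take the doming punch with the large ball end out of the tool tray and set it down, without dropping it, in both notches of the wooden punch rest, its ball end pointing to the doming block. Leave the other three punches lying in the tray, and do not disturb the other things on the bench.

Things in the scene. Friction and masses are not known exactly. Their poses are not given: they have to be found in the camera images.
- big_ball_punch: Doming punch with the large ball, the one to pick, about 0.45 kg: plain steel, 180 mm long, round shank 14 mm thick, at -x a square striking head (18 mm long, 34 mm square), at +x a ball 34 mm in diameter. Origin on the shank's axis at mid-length, x along the shank; lies level, axis 17 mm above the tray's inner floor. Bare shank from x = -72 to +57 mm.
- ball_center (a point): Centre of the 34 mm ball of the punch to pick, 73 mm from its origin along its x axis.
- small_ball_punch: Another punch: plain steel, 180 mm long, round shank 14 mm thick, at -x a square striking head (18 mm long, 22 mm square), at +x a small ball 22 mm in diameter. Origin on the shank's axis at mid-length, x along the shank; lies level, axis 11 mm above the tray's inner floor.
- flat_punch: Another punch: plain steel, 180 mm long, round shank 14 mm thick, at -x a square striking head (18 mm long, 34 mm square), at +x a flat-faced cylinder 34 mm in diameter and 30 mm long. Origin on the shank's axis at mid-length, x along the shank; lies level, axis 17 mm above the tray's inner floor.
- square_punch: Another punch: plain steel, 180 mm long, round shank 14 mm thick, at -x a square striking head (18 mm long, 34 mm square), at +x a square block 34 mm wide and 30 mm long. Origin on the shank's axis at mid-length, x along the shank; lies level, axis 17 mm above the tray's inner floor.
- tray: Open, fixed tool tray of light wood, 256 mm (its x) by 300 mm (its y), 42 mm high, walls and floor 6 mm thick. Origin at the centre of its underside. The four punches lie in it side by side, roughly along its x axis, neighbouring shanks about 66 mm apart, in any order.
- station: Fixed doming station: dark wooden base 330 mm (x) by 120 mm (y), 15 mm high, origin at the centre of its underside. Towards +x stands the doming block (dark steel, 100 x 100 x 35 mm, round hollows in its top, centre at x = +105 mm, top 50 mm above the table); towards -x the punch rest, centre at x = -70 mm.
- rest (a point): Where the middle of the shank's axis lies when a punch lies in the rest, 60 mm above the table; x runs along the rest to the doming block, z up. The rest: two light wooden uprights 10 mm thick, at x = -32 and +32 mm (54 mm free between), each with an upward 90 degree V notch 51 mm wide at its mouth; V bottom 50 mm, tips 75 mm above the table.
- jar: Bystander: closed glass jar, 68 mm in diameter, 85 mm high, origin under its centre.
- mallet: Bystander: wooden mallet, 255 mm long, 45 mm high, head 90 mm wide at its +x end, origin on the handle's axis.
- pliers: Bystander: flat pliers with black grips, 135 mm long, 14 mm high, origin under the middle.
- file: Bystander: flat file with a light wooden handle, 240 mm long, 22 mm high, origin under the handle's front end.
- loupe: Bystander: black loupe ring, 48 mm in diameter, 26 mm high, origin under its centre.

How it is judged:
At the end, for the whole second after the job is handed in: The big-ball punch rests in both notches, ball towards the block: middle of its axis within 6 mm sideways and in height and 30 mm lengthwise of the rest's middle, within 0.1 rad of its line, still. The other punches lie in the tray (origins inside its walls, under 45 mm high) (x of big_ball_punch in the frame of rest between -0.03 and 0.03 m and y of big_ball_punch in the frame of rest between -0.006 and 0.006 m and z of big_ball_punch in the frame of rest between -0.006 and 0.006 m and angle between the x axis of big_ball_punch and the x axis of rest, either way round below 0.1 rad and x of ball_center in the frame of rest above 0.03 m and linear speed of big_ball_punch below 0.03 m/s and x of small_ball_punch in the frame of tray between -0.125 and 0.125 m and y of small_ball_punch in the frame of tray between -0.147 and 0.147 m and height (world z) of each of small_ball_punch, flat_punch, square_punch below 0.045 m and x of flat_punch in the frame of tray between -0.125 and 0.125 m and y of flat_punch in the frame of tray between -0.147 and 0.147 m and x of square_punch in the frame of tray between -0.125 and 0.125 m and y of square_punch in the frame of tray between -0.147 and 0.147 m); the robot touches nothing.
It fails at once if the big-ball punch is let go while its middle is more than 95 mm above the table (35 mm above its place in the rest) (height (world z) of big_ball_punch above 0.095 m and contact force between the fingers and big_ball_punch below 0.02 N).
It fails at once if a bystander on the bench (jar, mallet, pliers, file or loupe) is moved by more than 40 mm (distance of any of jar, mallet, pliers, file, loupe from where it was at the start of the episode above 0.04 m).
It also fails if it takes over 38 s, if anything falls off the work surface, if the arm or the gripper's body presses on something with over 40 N, if the wrist force passes 120 N, or if a joint passes its speed limit or range.

### The arm

A 7-joint arm with a two-finger parallel gripper is mounted at the origin on the work surface. World frame = base frame: x ahead of the robot, y to its left, z up, the work surface at z = 0. Lengths are in m, angles in rad, forces in N, time in s.
With the tool pointing down it reaches from about 0.425 to 0.875 m from the base axis. Payload 4.7 kg.
Tool frame: the origin (TCP) lies on the centre line of the jaws, within the pads' length; the fingertips stand 14 mm ahead of it and the grasp point (between the pads) lies 5 mm behind it; z points along the fingers, y is the line along which they close (so a half turn about z gives the same grasp; the last joint's range is limited). The gripper opens to 87 mm and grips with 3 to 60 N. Pads are 19 mm wide; open, the fingers measure 117 mm over their backs; the gripper's body (75 mm by 190 mm) begins 51 mm behind the grasp point.
Start: joints at [1.273, 0.321, -0.07, 1.45, 0.023, 1.371, -0.057], TCP at [0.199, -0.619, 0.237] pointing down, gripper open.
Joint ranges: [-2.86, 2.86], [-0.3, 2.09], [-1.38, 1.24], [0.06, 2.45], [-1.56, 4.7], [0.09, 2.05], [-2.69, 2.69]. Speed limits (rad/s): [2.57, 2.57, 3.14, 3.14, 3.14, 3.14, 3.14].

### API

Orientations are given as a rotation vector (axis times angle).
In Python, from bench import ctrl gives the robot as it stands.
- The arm moves only by the tool send_rows, never from a script. Its argument "steps" is a list of rows, each an object of numbers: "tx", "ty", "tz": the shift along the tool's x, y, z in units of 60 mm (1.0 is 60 mm); "turn": the turn about the tool's z in units of 8 degrees (1.0 is 8 degrees); "grip": the opening, from 0 (shut) to 1 (fully open). A call has 1 to 12 rows; each row shifts and turns the commanded pose from where the row before left it, along the tool's axes as they then stand; what a row does not reach is not made up. A row lasts 1/8 s, in which the tool goes at most 62.5 mm and 10.7 degrees, less where a joint would pass 70% of its speed; a pose out of reach is approached as far as the arm can. A call is refused whole if a number of a shift passes 1 or a number of a turn 1, either way. A call with a gripper value outside its range is refused whole. The fingers move at their own pace and stop on an object; "newtons" is the grip in N (left out, the last holds). Time passes only in rows, so rows that do not move let the fingers close. It gives the time, the measured TCP pose, the force, the opening and the grip force at its end, in the units of the state.
- ctrl.get_state(): the state, without advancing time (a new reading comes with each control period).
- ctrl.get_image(name): name is "scene" or "top" or "wrist"; returns a dict with "pixels" (420x560x3 uint8, red, green, blue), "K" (3x3 intrinsics, pixels), "dist" ([k1, k2, p1, p2, k3] as OpenCV has them; the pictures are not rectified), "cam_to_world" (4x4, takes a point from camera to world coordinates); the wrist camera has in their place "T_tool_cam" (4x4, takes a point from camera to tool coordinates, whose origin is the TCP and whose axes are the flange's). Camera axes: x right, y down, z forward; pixel columns grow to the right and rows downward; lengths in m; the calibration is good to about 2 mm. A picture is of the moment at which its call begins: read the wrist's pose just before it. There is no depth.
- ctrl.close_job(): hands the job in; it is judged then, once.
The state is a dict: "time": time; "joint_positions": joint angles; "qd": joint speeds; "joint_torque": joint torques, N m; "position": TCP position; "tool_rot": TCP orientation; "ft_force": force on the tool from outside, world axes, zero at the start; "torque": the same for the moment, N m; "grip_width": opening from 0.0 (shut) to 1.0 (fully open); "grip_force": force on a finger pad.
Only numpy, scipy, OpenCV 4.12 (cv2) and the standard library are available. Lean on these libraries where they do the work, as an engineer would, in place of code of your own. Each camera call takes 0.05 s, during which the arm holds its last target. There are 200 camera calls.

## Working session

There is one attempt and no reset: what is moved stays moved. The work goes in short steps, Python scripts to look and compute and a tool call to move; the robot and the scene stay as the last step left them, time stands still between calls to the robot, and variables do not carry over. Pictures are saved under pics/ and viewed, at most 10 in all, crops included, and the job is handed in when it is done.

Besides the shell and the picture viewer there is one more tool, called after "Request:" by a JSON object that holds its "method" and its "body". send_rows: Moves the arm, as the interface text tells. Its arguments: {"type":"object","properties":{"steps":{"type":"array"},"newtons":{"type":"number"}},"required":["steps"]}

```bash
ls; mkdir -p pics
python3 - <<'E'
from bench import ctrl
import cv2,pickle
s=ctrl.get_state();print(s)
for n in("scene","top"):
    im=ctrl.get_image(n);cv2.imwrite(f"pics/{n}0.png",im["pixels"][:,:,::-1]);pickle.dump(im,open(f"{n}0.pkl","wb"))
    print({k:v for k,v in im.items() if k!="pixels"})
E
```

```text
pics
{'time': 0.0, 'joint_positions': array([ 1.27308083,  0.32182558, -0.07008031,  1.45165656,  0.022602  ,
        1.37083573, -0.0568936 ]), 'qd': array([ 1.45773339e-03,  2.48118748e-04,  5.82507990e-05,  3.08269093e-03,
        4.57075138e-04, -1.69522676e-03, -2.67728484e-04]), 'joint_torque': array([-3.68076428e-05, -4.91286743e+01, -4.03736159e-01, -3.12525916e+01,
       -6.39309688e-02,  4.39349189e-02,  1.87468809e-04]), 'position': array([ 0.19919779, -0.61816442,  0.23546906]), 'tool_rot': array([-3.10160711e+00, -4.87573154e-01,  6.31682396e-04]), 'ft_force': array([ 0.24864472,  0.34422681, -0.27459293]), 'torque': array([-0.02307776,  0.01911957,  0.05678554]), 'grip_force': 0.0, 'grip_width': 1.0016221950324482}
{'K': array([[411.80190656,   0.        , 277.66116227],
       [  0.        , 411.80190656, 210.50380157],
       [  0.        ,   0.        ,   1.        ]]), 'dist': array([-0.06819345,  0.        ,  0.        ,  0.        ,  0.        ]), 'cam_to_world': array([[-4.57313832e-01,  6.86042535e-01, -5.65870744e-01,
         1.43174225e+00],
       [ 8.89305175e-01,  3.53220795e-01, -2.90467514e-01,
         4.12438214e-01],
       [ 6.04244566e-04, -6.36066593e-01, -7.71633932e-01,
         1.22707733e+00],
       [ 0.00000000e+00,  0.00000000e+00,  0.00000000e+00,
         1.00000000e+00]])}
{'K': array([[515.30921622,   0.        , 273.45596955],
       [  0.        , 515.30921622, 221.97599527],
       [  0.        ,   0.        ,   1.        ]]), 'dist': array([0.03896148, 0.        , 0.        , 0.        , 0.        ]), 'cam_to_world': array([[ 0.02167204, -0.99599617,  0.08672914,  0.45525282],
       [-0.99956455, -0.02332367, -0.01807558,  0.00266821],
       [ 0.02002605, -0.08629964, -0.99606793,  1.7583272 ],
       [ 0.        ,  0.        ,  0.        ,  1.        ]])}
```

View pics/top0.png

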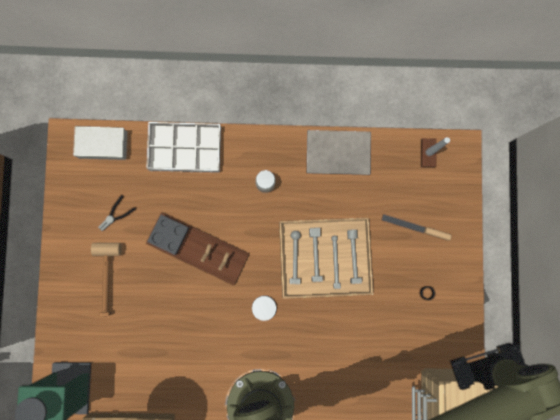

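View pics/scene0.png

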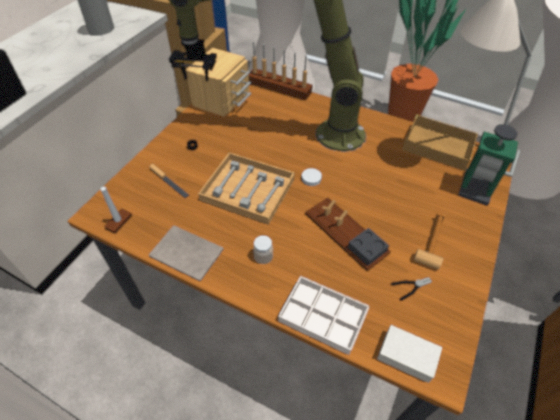

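The top view shows the tray at about (326,258) with four punches; the leftmost one's end at (295,237) looks like a ball. The station runs from the block at (168,234) to the rest at (216,256). I'll enlarge both views.

Run:
```python
import cv2,numpy as np
a=cv2.imread("pics/top0.png");b=cv2.imread("pics/scene0.png")
A=cv2.resize(a[205:305,140:380],None,fx=3.3,fy=3.3,interpolation=2)
B=cv2.resize(b[150:270,195:395],None,fx=2.3,fy=2.3,interpolation=2)
c=np.zeros((A.shape[0]+266,800,3),np.uint8);c[:A.shape[0],:A.shape[1]]=A;c[A.shape[0]:,:B.shape[1]]=B[:266]
cv2.imwrite("pics/z.png",c)
```

```text
(no output)
```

View pics/z.png

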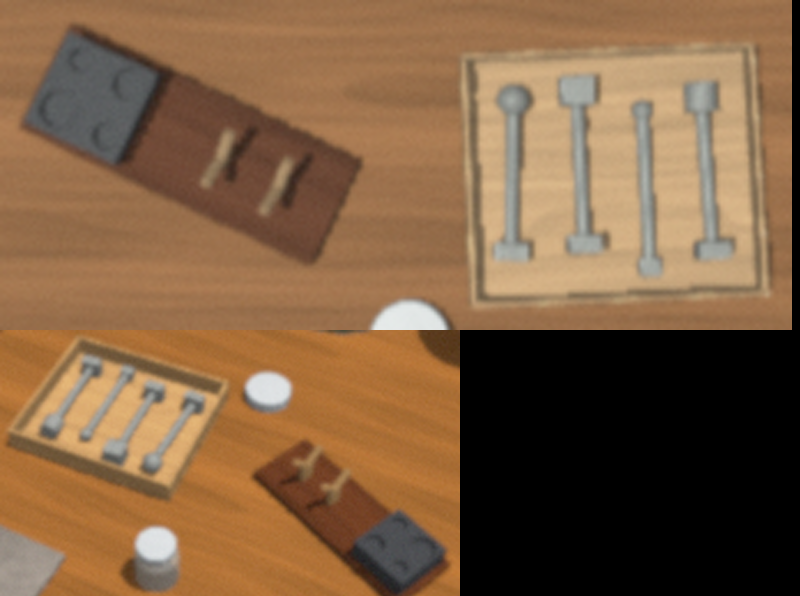

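The leftmost tray punch is the big ball: round end at top-view pixel (296,235), head at (295,281). The rest uprights are near (206,253) and (224,261). The scene view confirms it, with the ball at (261,207), the head at (278,182), and the uprights at (328,207) and (341,218). Next I triangulate.

```bash
cat > h.py <<'E'
import cv2,numpy as np
from scipy.spatial.transform import Rotation as R
def ray(im,uv,T=None):
    T=im["cam_to_world"] if T is None else T
    p=cv2.undistortPoints(np.array([[uv]],float),im["K"],im["dist"])[0,0]
    d=T[:3,:3]@[p[0],p[1],1]; return T[:3,3],d/np.linalg.norm(d)
def plane(im,uv,z,T=None):
    o,d=ray(im,uv,T); return o+d*(z-o[2])/d[2]
def tri(r1,r2):
    (a,d),(b,e)=r1,r2; t=np.linalg.lstsq(np.c_[d,-e],b-a,rcond=None)[0]
    p,q=a+d*t[0],b+e*t[1]; return (p+q)/2,np.linalg.norm(p-q)
def wristT(im,s):
    T=np.eye(4);T[:3,:3]=R.from_rotvec(s["tool_rot"]).as_matrix();T[:3,3]=s["position"];return T@im["T_tool_cam"]
E
python3 - <<'E'
from h import *;import pickle
t,s=[pickle.load(open(f"{n}0.pkl","rb")) for n in("top","scene")]
for n,a,b,z in[("ball",(295.8,234.7),(261,207.4),.023),("head",(295.2,280.8),(278.5,181.7),.023),("far upright",(224.2,261.4),(327.6,207.4),.06),("near block",(206.1,252.9),(340.7,218.3),.06)]:
    print(n,tri(ray(t,a),ray(s,b)),plane(t,a,z),plane(s,b,z))
print("block",plane(t,(168,234),.05))
from bench import ctrl
print(R.from_rotvec(ctrl.get_state()["tool_rot"]).as_matrix())
E
```

```text
ball (array([ 0.56473361, -0.10464511,  0.02347443]), np.float64(0.0011368863654225836)) [ 0.56500683 -0.10519055  0.023     ] [ 0.56418547 -0.10431549  0.023     ]
head (array([ 0.41068301, -0.10696117,  0.0198803 ]), np.float64(0.0018598905032605108)) [ 0.41038398 -0.10591596  0.023     ] [ 0.41366511 -0.10648258  0.023     ]
far upright (array([0.47023302, 0.12980316, 0.05116569]), np.float64(0.002962716334409158)) [0.4696296  0.13052549 0.06      ] [0.47806271 0.13058079 0.06      ]
near block (array([0.49645861, 0.1913739 , 0.0507793 ]), np.float64(0.00048442012462516495)) [0.49615448 0.19058272 0.06      ] [0.50389024 0.19288634 0.06      ]
block [0.55599536 0.31904985 0.05      ]
[[ 9.51763249e-01  3.06832678e-01 -6.53065064e-04]
 [ 3.06833344e-01 -9.51761928e-01  1.59118468e-03]
 [-1.33335009e-04 -1.71481323e-03 -9.99998521e-01]]
```

Request:
{"method": "send_rows", "body": {"steps": [{"turn": 0.75, "grip": 0.45}, {"turn": 0.75, "grip": 0.45}, {"turn": 0.75, "grip": 0.45}, {"tx": 0.5, "ty": -0.85, "grip": 0.45}, {"tx": 0.5, "ty": -0.85, "grip": 0.45}, {"tx": 0.5, "ty": -0.85, "grip": 0.45}, {"tx": 0.5, "ty": -0.85, "grip": 0.45}, {"tx": 0.5, "ty": -0.85, "grip": 0.45}, {"tx": 0.5, "ty": -0.85, "grip": 0.45}, {"tx": 0.5, "ty": -0.85, "grip": 0.45}, {"tx": 0.5, "ty": -0.85, "grip": 0.45}, {"grip": 0.45}]}}

```text
validation failed for argument at $.st...
```

Run:
```python
from h import *;import pickle
from bench import ctrl
s=ctrl.get_state();im=ctrl.get_image("wrist");pickle.dump((s,im),open("w1.pkl","wb"))
cv2.imwrite("pics/w1.png",im["pixels"][:,:,::-1]);print(s,im["K"],im["T_tool_cam"])
```

```text
{'time': 0.1, 'joint_positions': array([ 1.27309518,  0.32174958, -0.07011354,  1.45156698,  0.02265044,
        1.37078318, -0.05690274]), 'qd': array([-0.00147792,  0.00047421, -0.00105905, -0.00343773,  0.00033345,
        0.00073597,  0.00136853]), 'joint_torque': array([ 3.32380114e-05, -4.92570949e+01, -4.05798666e-01, -3.13396311e+01,
       -6.42091711e-02,  3.95317865e-02,  8.52245557e-05]), 'position': array([ 0.1992134 , -0.6182236 ,  0.23556362]), 'tool_rot': array([-3.10182334e+00, -4.87632134e-01,  6.24890302e-04]), 'ft_force': array([ 0.30063029,  0.88821394, -0.03068881]), 'torque': array([ 0.00927776,  0.01215354, -0.02860597]), 'grip_force': 0.0, 'grip_width': 1.0005224461685487} [[348.8706234    0.         274.97882096]
 [  0.         348.8706234  214.30797592]
 [  0.           0.           1.        ]] [[-1.07687719e-04 -9.56457710e-01 -2.91870926e-01  8.06383128e-02]
 [ 9.99999254e-01 -4.58051959e-04  1.13207469e-03 -3.45565403e-04]
 [-1.21647362e-03 -2.91870587e-01  9.56457046e-01 -1.48182309e-01]
 [ 0.00000000e+00  0.00000000e+00  0.00000000e+00  1.00000000e+00]]
```

View pics/w1.png

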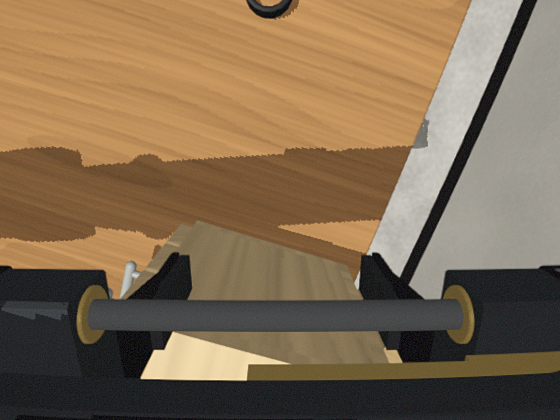

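The move call was refused and nothing moved. The wrist view shows the wooden chest under the gripper (200–400, 230–380) and the loupe at (268,5). I'll resend with every field filled, lifting first.

Request:
{"method": "send_rows", "body": {"steps": [{"tx": 0, "ty": 0, "tz": -0.5, "turn": 0, "grip": 0.45}, {"tx": 0, "ty": 0, "tz": 0, "turn": 0.75, "grip": 0.45}, {"tx": 0, "ty": 0, "tz": 0, "turn": 0.75, "grip": 0.45}, {"tx": 0, "ty": 0, "tz": 0, "turn": 0.75, "grip": 0.45}, {"tx": 0.5, "ty": -0.85, "tz": 0, "turn": 0, "grip": 0.45}, {"tx": 0.5, "ty": -0.85, "tz": 0, "turn": 0, "grip": 0.45}, {"tx": 0.5, "ty": -0.85, "tz": 0, "turn": 0, "grip": 0.45}, {"tx": 0.5, "ty": -0.85, "tz": 0, "turn": 0, "grip": 0.45}, {"tx": 0.5, "ty": -0.85, "tz": 0, "turn": 0, "grip": 0.45}, {"tx": 0.5, "ty": -0.85, "tz": 0, "turn": 0, "grip": 0.45}, {"tx": 0.5, "ty": -0.85, "tz": 0, "turn": 0, "grip": 0.45}, {"tx": 0.5, "ty": -0.85, "tz": 0, "turn": 0, "grip": 0.45}], "newtons": 30}}

```text
time: 1.65
position: [0.4409, -0.2095, 0.2665]
tool_rot: [3.141, -0.004, 0.0]
ft_force: [1.5, -1.0, 0.2]
grip_width: 0.454
grip_force: 0.0
```

Request:
{"method": "send_rows", "body": {"steps": [{"tx": 0, "ty": -0.85, "tz": 0, "turn": 0, "grip": 0.45}, {"tx": 0, "ty": -0.85, "tz": 0, "turn": 0, "grip": 0.45}, {"tx": 0, "ty": 0, "tz": 0, "turn": 0, "grip": 0.45}]}}

```text
time: 2.02
position: [0.4409, -0.1048, 0.2668]
tool_rot: [3.141, 0.009, 0.001]
ft_force: [0.4, -0.6, 1.0]
grip_width: 0.45
grip_force: 0.0
```

```bash
cat > snap.py <<'E'
import sys,pickle
from h import *
from bench import ctrl
n=sys.argv[1];s=ctrl.get_state();im=ctrl.get_image("wrist");pickle.dump((s,im),open(n+".pkl","wb"))
cv2.imwrite(f"pics/{n}.png",im["pixels"][:,:,::-1]);print(s["time"],s["position"],s["tool_rot"],s["grip_width"],s["ft_force"])
E
python3 snap.py w2
```

```text
2.025 [ 0.44088809 -0.10479694  0.26677942] [3.14129161e+00 8.55783483e-03 5.49620075e-04] 0.45016728960333996 [ 0.36893799 -0.55521656  0.98218864]
```

View pics/w2.png

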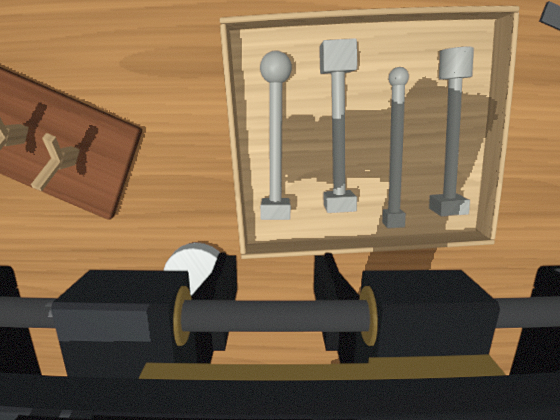

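The big-ball punch is clearly visible: ball at (277,67), shank column ≈275.5, head around (275,208). I'll move toward the grasp x and lower to get a second view.

Request:
{"method": "send_rows", "body": {"steps": [{"tx": 0.45, "ty": 0, "tz": 0.8, "turn": 0, "grip": 0.45}, {"tx": 0.4, "ty": 0, "tz": 0.9, "turn": 0, "grip": 0.45}, {"tx": 0, "ty": 0, "tz": 0, "turn": 0, "grip": 0.45}]}}

```text
time: 2.45
position: [0.489, -0.1101, 0.1599]
tool_rot: [-3.138, 0.006, 0.014]
ft_force: [0.1, -0.0, 1.6]
grip_width: 0.453
grip_force: 0.0
```

```bash
python3 snap.py w3
python3 - <<'E'
from h import *;import pickle
for n,roi in(("w2",(250,40,305,225)),("w3",(200,0,340,260))):
    s,im=pickle.load(open(n+".pkl","rb"));p=im["pixels"].astype(int)
    m=((p.max(2)-p.min(2))<30)&(p.max(2)>90)
    x0,y0,x1,y1=roi
    for v in range(y0,y1,8):
        u=np.flatnonzero(m[v,x0:x1])+x0
        if len(u):print(n,v,u.min(),u.max(),len(u))
E
```

```text
2.45 [ 0.48899445 -0.11005264  0.15987149] [-3.13756188  0.00567645  0.01400201] 0.4527259968231326 [ 0.10348772 -0.03335494  1.58124905]
w2 56 264 287 24
w2 64 260 291 32
w2 72 261 290 30
w2 80 266 285 20
w2 88 270 281 12
w2 96 270 281 12
w2 104 270 281 12
w2 112 270 281 12
w2 120 270 281 12
w2 128 270 281 12
w2 136 270 281 12
w2 144 270 281 12
w2 152 270 281 12
w2 160 270 281 12
w2 168 270 281 12
w2 176 270 281 12
w2 184 270 281 12
w2 192 270 281 12
w2 200 262 289 21
w2 208 260 290 31
w2 216 261 289 29
w3 80 338 339 2
w3 88 327 339 13
w3 96 258 339 36
w3 104 250 339 50
w3 112 248 339 54
w3 120 249 339 50
w3 128 253 285 33
w3 136 260 277 18
w3 144 261 277 17
w3 152 261 277 17
w3 160 261 277 17
w3 168 261 277 17
w3 176 261 277 17
w3 184 261 277 17
w3 192 262 277 16
w3 200 262 277 16
w3 208 262 277 16
w3 216 263 277 15
w3 224 262 277 16
w3 232 263 277 15
w3 240 263 277 15
w3 248 263 277 15
w3 256 263 277 15
```

View pics/w3.png

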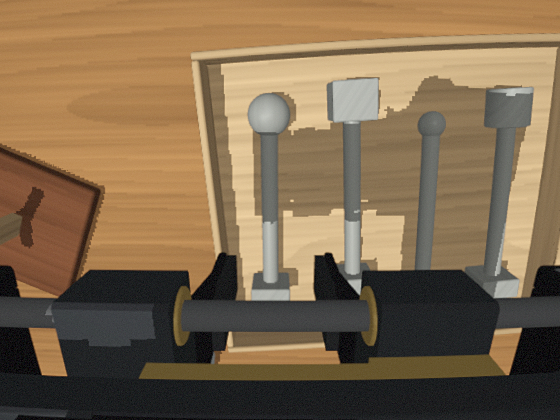

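The second view puts the ball at (268,114), the shank at column 269–270, and the head top near (271,283), so the gripper straddles the shank. Now I triangulate.

Run:
```python
from h import *;import pickle
from bench import ctrl
D={}
for n,(u0,v0,u1,v1) in(("w2",(255,40,300,88)),("w3",(240,80,310,139))):
    s,im=pickle.load(open(n+".pkl","rb"));p=im["pixels"].astype(int)
    m=(((p.max(2)-p.min(2))<30)&(p.max(2)>80)).astype(np.uint8)
    m=cv2.morphologyEx(m[v0:v1,u0:u1],cv2.MORPH_OPEN,cv2.getStructuringElement(2,(21,21)))
    c=max(cv2.findContours(m,0,1)[0],key=cv2.contourArea);c,r=cv2.minEnclosingCircle(c);c=np.add(c,(u0,v0))
    T=wristT(im,s);D[n]=(im,T,c);print(n,c,r,plane(im,c,.023,T))
print("ball",tri(*[ray(im,c,T) for im,T,c in D.values()]))
for n,pts in(("w2",[(275.5,100),(275.5,192)]),("w3",[(269,148),(270,256)])):
    im,T,_=D[n];P=[plane(im,q,.023,T) for q in pts];d=P[0]-P[1];print(n,P,np.degrees(np.arctan2(d[1],d[0])))
s=ctrl.get_state();print(s["position"],s["tool_rot"],R.from_rotvec(s["tool_rot"]).as_matrix())
```

```text
w2 [275.19879532  67.40963936] 16.60979652404785 [ 0.56358019 -0.10448793  0.023     ]
w3 [268.5        115.38636398] 22.66343116760254 [ 0.56315977 -0.10459624  0.023     ]
ball (array([ 0.56325254, -0.10457031,  0.02590685]), np.float64(0.00017563652317206268))
w2 [array([ 0.53047715, -0.10499351,  0.023     ]), array([ 0.42892139, -0.10557629,  0.023     ])] 0.3287882955766343
w3 [array([ 0.53758269, -0.10477654,  0.023     ]), array([ 0.44257833, -0.10482757,  0.023     ])] 0.030773144743266916
[ 0.49017337 -0.11034824  0.16275328] [-3.13949624  0.00604114  0.00746226] [[ 0.9999813  -0.00385339 -0.00474974]
 [-0.00384349 -0.99999043  0.00209087]
 [-0.00475775 -0.00207257 -0.99998653]]
```

Request:
{"method": "send_rows", "body": {"steps": [{"tx": 0, "ty": -0.09, "tz": 0.5, "turn": 0, "grip": 0.45}, {"tx": 0, "ty": 0, "tz": 0.7, "turn": 0, "grip": 0.45}, {"tx": 0, "ty": 0, "tz": 0.5, "turn": 0, "grip": 0.45}, {"tx": 0, "ty": 0, "tz": 0, "turn": 0, "grip": 0.45}, {"tx": 0, "ty": 0, "tz": 0, "turn": 0, "grip": 0.45}]}}

```text
time: 3.12
position: [0.4932, -0.105, 0.0651]
tool_rot: [3.14, -0.005, 0.006]
ft_force: [0.9, -0.9, 0.4]
grip_width: 0.448
grip_force: 0.0
```

Request:
{"method": "send_rows", "body": {"steps": [{"tx": 0, "ty": 0, "tz": 0.3, "turn": 0, "grip": 0.45}, {"tx": 0, "ty": 0, "tz": 0.3, "turn": 0, "grip": 0.45}, {"tx": 0, "ty": 0, "tz": 0, "turn": 0, "grip": 0.45}, {"tx": 0, "ty": 0, "tz": 0, "turn": 0, "grip": 0.45}]}}

```text
time: 3.62
position: [0.4915, -0.1038, 0.0263]
tool_rot: [-3.141, 0.003, 0.001]
ft_force: [0.5, -0.4, -0.0]
grip_width: 0.452
grip_force: 0.0
```

```bash
python3 -c "
from bench import ctrl
s=ctrl.get_state();print(s['position'],s['tool_rot'],s['ft_force'])"
```

```text
[ 0.49151527 -0.10380033  0.02628337] [-3.14127698e+00  3.28813560e-03  8.00289700e-04] [ 0.50698972 -0.35163224 -0.049977  ]
```

Request:
{"method": "send_rows", "body": {"steps": [{"tx": 0, "ty": 0, "tz": 0, "turn": 0, "grip": 0}, {"tx": 0, "ty": 0, "tz": 0, "turn": 0, "grip": 0}, {"tx": 0, "ty": 0, "tz": 0, "turn": 0, "grip": 0}, {"tx": 0, "ty": 0, "tz": 0, "turn": 0, "grip": 0}, {"tx": 0, "ty": 0, "tz": 0, "turn": 0, "grip": 0}, {"tx": 0, "ty": 0, "tz": 0, "turn": 0, "grip": 0}], "newtons": 45}}

```text
time: 4.38
position: [0.4917, -0.1042, 0.0267]
tool_rot: [3.141, -0.004, 0.001]
ft_force: [-1.3, -1.1, 2.6]
grip_width: 0.146
grip_force: 45.0
```

Request:
{"method": "send_rows", "body": {"steps": [{"tx": 0, "ty": 0, "tz": -0.3, "turn": 0, "grip": 0}, {"tx": 0, "ty": 0, "tz": -0.5, "turn": 0, "grip": 0}, {"tx": 0, "ty": 0, "tz": -0.7, "turn": 0, "grip": 0}, {"tx": 0, "ty": 0, "tz": -0.6, "turn": 0, "grip": 0}, {"tx": 0, "ty": 0, "tz": -0.4, "turn": 0, "grip": 0}, {"tx": 0, "ty": 0, "tz": 0, "turn": 0, "grip": 0}]}}

```text
time: 5.12
position: [0.4926, -0.1038, 0.1785]
tool_rot: [3.14, -0.003, 0.006]
ft_force: [0.0, 0.0, -5.2]
grip_width: 0.15
grip_force: 45.0
```

```bash
python3 snap.py w4
```

```text
5.125 [ 0.49260118 -0.10381526  0.17853434] [ 3.1403125  -0.00338919  0.00572911] 0.149514176412027 [ 0.03540718  0.047736   -5.23754177]
```

View pics/w4.png

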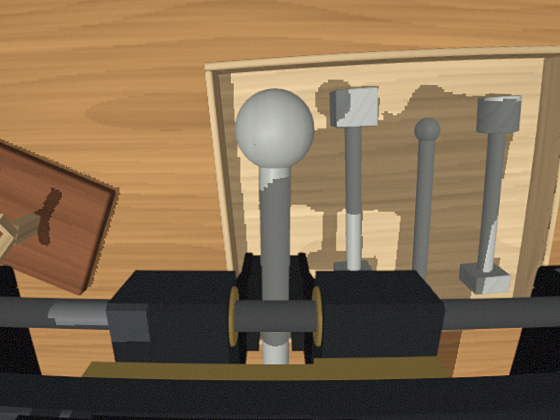

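Lifted and held level, with the ball at (275,130); the other three punches stay in the tray. Next is a carry toward the rest, turning about 66° to face the block.

Request:
{"method": "send_rows", "body": {"steps": [{"tx": 0, "ty": -0.6, "tz": 0, "turn": 0, "grip": 0}, {"tx": 0, "ty": -0.8, "tz": 0, "turn": 0, "grip": 0}, {"tx": 0, "ty": -0.8, "tz": 0, "turn": 0, "grip": 0}, {"tx": 0, "ty": -0.8, "tz": 0, "turn": 0, "grip": 0}, {"tx": 0, "ty": 0, "tz": 0, "turn": -1, "grip": 0}, {"tx": 0, "ty": 0, "tz": 0, "turn": -1, "grip": 0}, {"tx": 0, "ty": 0, "tz": 0, "turn": -1, "grip": 0}, {"tx": 0, "ty": 0, "tz": 0, "turn": -1, "grip": 0}, {"tx": 0, "ty": 0, "tz": 0, "turn": -1, "grip": 0}, {"tx": 0, "ty": 0, "tz": 0, "turn": -1, "grip": 0}, {"tx": 0, "ty": 0, "tz": 0, "turn": -1, "grip": 0}, {"tx": 0, "ty": 0, "tz": 0, "turn": -1, "grip": 0}]}}

```text
time: 6.68
position: [0.4904, 0.076, 0.1745]
tool_rot: [-2.66, -1.667, 0.005]
ft_force: [-0.7, -0.0, -4.4]
grip_width: 0.146
grip_force: 45.0
```

Request:
{"method": "send_rows", "body": {"steps": [{"tx": 0, "ty": 0, "tz": 0, "turn": -0.25, "grip": 0}, {"tx": 0, "ty": 0, "tz": 0, "turn": 0, "grip": 0}, {"tx": 0, "ty": 0, "tz": 0, "turn": 0, "grip": 0}]}}

```text
time: 7.05
position: [0.4917, 0.076, 0.1761]
tool_rot: [-2.638, -1.706, 0.001]
ft_force: [-0.6, -0.0, -5.2]
grip_width: 0.145
grip_force: 45.0
```

```bash
python3 snap.py w5
```

```text
7.05 [0.49173688 0.07600423 0.17614867] [-2.63757512e+00 -1.70598464e+00  9.27014781e-04] 0.14482442756805358 [-0.64949046 -0.03484168 -5.2169312 ]
```

View pics/w5.png

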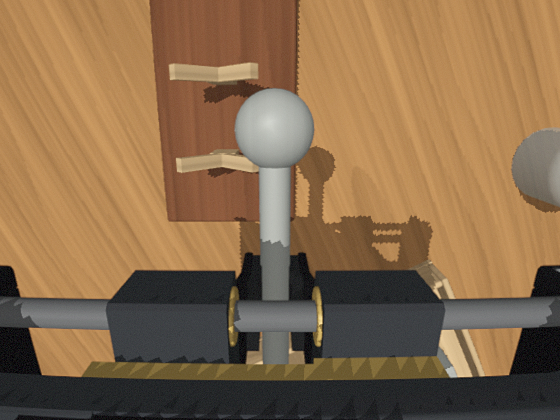

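Both uprights are visible. The far one has its tips at (170,72) and (258,71) with the V at about (217,78). The near one has its left tip at (177,165) with the V at about (224,160), and its right tip is hidden by the ball. I'll sidestep right for a second, clear view.

Request:
{"method": "send_rows", "body": {"steps": [{"tx": 0, "ty": 0.5, "tz": 0, "turn": 0, "grip": 0}, {"tx": 0, "ty": 0.5, "tz": 0, "turn": 0, "grip": 0}, {"tx": 0, "ty": 0, "tz": 0, "turn": 0, "grip": 0}, {"tx": 0, "ty": 0, "tz": 0, "turn": 0, "grip": 0}]}}

```text
time: 7.6
position: [0.5462, 0.0519, 0.1762]
tool_rot: [-2.636, -1.707, 0.001]
ft_force: [-0.5, 0.3, -4.4]
grip_width: 0.145
grip_force: 45.0
```

```bash
python3 snap.py w6
python3 - <<'E'
import cv2,numpy as np
a=cv2.imread("pics/w5.png")[50:190,140:280];b=cv2.imread("pics/w6.png")[50:190,90:230]
# crop origins: w5 (140,50), w6 (90,50), x 2.85
cv2.imwrite("pics/z2.png",cv2.resize(np.hstack([a,b]),(798,399),interpolation=cv2.INTER_CUBIC))
E
```

```text
7.6 [0.54619582 0.05194126 0.17618111] [-2.63593908e+00 -1.70695999e+00  1.16397877e-03] 0.14495053855351306 [-0.46874386  0.27934166 -4.37871183]
```

View pics/z2.png

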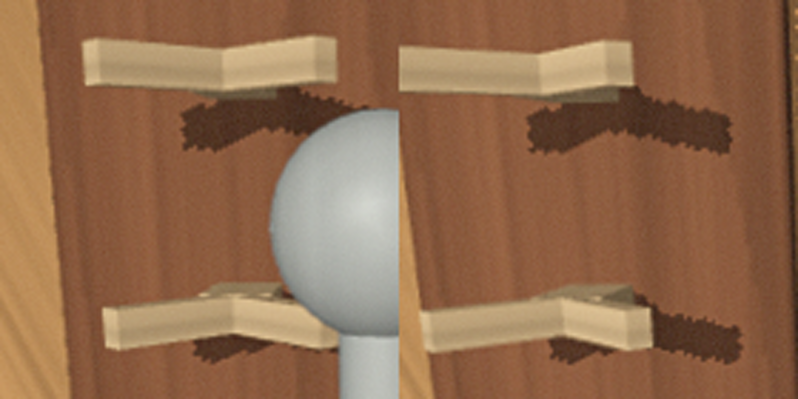

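The crop shows the V creases at full-image pixels: w5 far (218.2,73.9) and near (221.8,161.2); w6 far (139.8,76.3) and near (147.9,160.7).

Run:
```python
from h import *;import pickle
V={n:(lambda s,im:(im,wristT(im,s),s))(*pickle.load(open(n+".pkl","rb"))) for n in("w4","w5","w6")}
r=lambda n,uv:ray(V[n][0],uv,V[n][1]); pl=lambda n,uv,z:plane(V[n][0],uv,z,V[n][1])
F=tri(r("w5",(218.2,73.9)),r("w6",(139.8,76.3)));N=tri(r("w5",(221.8,161.2)),r("w6",(147.9,160.7)))
print("creases",F,N)
f=[pl("w5",(218.2,73.9),.05),pl("w6",(139.8,76.3),.05)];n=[pl("w5",(221.8,161.2),.05),pl("w6",(147.9,160.7),.05)];print(f,n)
print("far mouth",pl("w5",(175.4,71.8),.075),pl("w5",(250.5,71),.075),pl("w6",(162.6,72.5),.075))
print("near mouth",pl("w5",(181.8,165.1),.075),pl("w6",(103.3,166.1),.075),pl("w6",(173.9,164.7),.075))
fm,nm=np.mean(f,0),np.mean(n,0);d=fm-nm;print("mid",(fm+nm)/2,"len",np.linalg.norm(d),"ang",np.degrees(np.arctan2(d[1],d[0])))
# held ball in tool frame
for k in V:
    im,T,s=V[k];p=im["pixels"].astype(int)
    m=(((p.max(2)-p.min(2))<25)&(p.max(2)>70)).astype(np.uint8);m[:80]=0;m[164:]=0;m[:,:230]=0;m[:,320:]=0
    m=cv2.morphologyEx(m,cv2.MORPH_OPEN,cv2.getStructuringElement(2,(35,35)))
    c,rad=cv2.minEnclosingCircle(max(cv2.findContours(m,0,1)[0],key=cv2.contourArea))
    o,dd=ray(im,c,im["T_tool_cam"]);print(k,c,rad,"ball in tool at x=.072:",o+dd*(.072-o[0])/dd[0],"dist-based",o+dd*.017/np.sin(np.arctan(rad/im["K"][0,0])))
    M=R.from_rotvec(s["tool_rot"]).as_matrix();print("head",np.degrees(np.arctan2(M[1,0],M[0,0])),s["position"])
```

```text
creases (array([0.49651792, 0.18937816, 0.04868669]), np.float64(0.0005280233210568336)) (array([0.4700779 , 0.13047313, 0.0480973 ]), np.float64(0.0010059294355924586))
[array([0.49675463, 0.18943293, 0.05      ]), array([0.49681622, 0.18882866, 0.05      ])] [array([0.47023331, 0.13015232, 0.05      ]), array([0.47106759, 0.1308865 , 0.05      ])]
far mouth [0.47362755 0.19921452 0.075     ] [0.51989481 0.17844806 0.075     ] [0.51973582 0.17852793 0.075     ]
near mouth [0.44761598 0.1413976  0.075     ] [0.44877366 0.1408262  0.075     ] [0.49681543 0.11998278 0.075     ]
mid [0.48371794 0.1598251  0.05      ] len 0.06417422173998942 ang 65.96778156052886
w4 (274.5, 128.5) 39.9062385559082 ball in tool at x=.072: [ 0.072      -0.00043149  0.01025627] dist-based [ 0.07248759 -0.00042974  0.00118862]
head -0.12354042527400869 [ 0.49260118 -0.10381526  0.17853434]
w5 (274.4669189453125, 127.73567962646484) 40.53228759765625 ball in tool at x=.072: [ 0.072      -0.00015771  0.01826421] dist-based [ 0.07302465 -0.00014587 -0.0010822 ]
head 65.78961506598085 [0.49173688 0.07600423 0.17614867]
w6 (274.5, 128.32608032226562) 40.04366683959961 ball in tool at x=.072: [ 0.072      -0.00013958  0.01332897] dist-based [ 0.07269061 -0.00013299  0.00067627]
head 65.85191440406219 [0.54619582 0.05194126 0.17618111]
```

Request:
{"method": "send_rows", "body": {"steps": [{"tx": 0.4, "ty": -0.6, "tz": 0, "turn": 0, "grip": 0}, {"tx": 0.42, "ty": -0.6, "tz": 0, "turn": 0, "grip": 0}, {"tx": 0.4, "ty": -0.49, "tz": 0, "turn": 0, "grip": 0}, {"tx": 0, "ty": 0, "tz": 0.5, "turn": 0, "grip": 0}, {"tx": 0, "ty": 0, "tz": 0.5, "turn": 0, "grip": 0}, {"tx": 0, "ty": 0, "tz": 0.3, "turn": 0, "grip": 0}, {"tx": 0, "ty": 0, "tz": 0, "turn": 0, "grip": 0}, {"tx": 0, "ty": 0, "tz": 0, "turn": 0, "grip": 0}, {"tx": 0, "ty": 0, "tz": 0, "turn": 0, "grip": 0}]}}

```text
time: 8.78
position: [0.4851, 0.16, 0.0997]
tool_rot: [2.636, 1.707, 0.003]
ft_force: [0.5, -0.5, -5.2]
grip_width: 0.148
grip_force: 45.0
```

```bash
python3 snap.py w7
python3 - <<'E'
from h import *
from bench import ctrl
P=[];A=[]
for i in range(6):
    s=ctrl.get_state();P.append(s["position"]);M=R.from_rotvec(s["tool_rot"]).as_matrix();A.append(M)
    ctrl.get_image("top")
p=np.mean(P,0);M=np.mean(A,0);print(p,np.std(P,0),np.degrees(np.arctan2(M[1,0],M[0,0])))
print("to go, tool units",M.T@(np.array([.4838,.16,.063])-p)/.06)
E
```

```text
8.775 [0.48507582 0.16002672 0.09969264] [2.63617071 1.70709555 0.0029997 ] 0.14764747705037817 [ 0.48122608 -0.501175   -5.15455294]
[0.48458652 0.15979842 0.0990958 ] [2.30006791e-04 6.83492774e-05 2.77686622e-04] 65.85470001076189
to go, tool units [-0.00252564 -0.01392195  0.60158246]
```

Aligned to within about 1 mm. I'll lower in small steps and watch the force.

Request:
{"method": "send_rows", "body": {"steps": [{"tx": 0, "ty": -0.01, "tz": 0.25, "turn": 0, "grip": 0}, {"tx": 0, "ty": 0, "tz": 0.2, "turn": 0, "grip": 0}, {"tx": 0, "ty": 0, "tz": 0, "turn": 0, "grip": 0}, {"tx": 0, "ty": 0, "tz": 0, "turn": 0, "grip": 0}]}}

```text
time: 9.62
position: [0.4836, 0.1602, 0.0714]
tool_rot: [-2.636, -1.708, 0.0]
ft_force: [-0.1, -0.0, -5.0]
grip_width: 0.141
grip_force: 45.0
```

Request:
{"method": "send_rows", "body": {"steps": [{"tx": 0, "ty": 0, "tz": 0.1, "turn": 0, "grip": 0}, {"tx": 0, "ty": 0, "tz": 0, "turn": 0, "grip": 0}, {"tx": 0, "ty": 0, "tz": 0, "turn": 0, "grip": 0}]}}

```text
time: 10.0
position: [0.4837, 0.16, 0.0656]
tool_rot: [2.637, 1.708, 0.0]
ft_force: [1.2, -0.2, -4.9]
grip_width: 0.147
grip_force: 45.0
```

No contact yet (−5 N is the punch's weight). Continuing in 1.5–2 mm steps.

Request:
{"method": "send_rows", "body": {"steps": [{"tx": 0, "ty": 0, "tz": 0.03, "turn": 0, "grip": 0}, {"tx": 0, "ty": 0, "tz": 0, "turn": 0, "grip": 0}, {"tx": 0, "ty": 0, "tz": 0, "turn": 0, "grip": 0}]}}

```text
time: 10.38
position: [0.4837, 0.1603, 0.064]
tool_rot: [-2.637, -1.708, -0.0]
ft_force: [-0.4, 0.3, -1.5]
grip_width: 0.143
grip_force: 45.0
```

Request:
{"method": "send_rows", "body": {"steps": [{"tx": 0, "ty": 0, "tz": 0.03, "turn": 0, "grip": 0}, {"tx": 0, "ty": 0, "tz": 0, "turn": 0, "grip": 0}, {"tx": 0, "ty": 0, "tz": 0, "turn": 0, "grip": 0}]}}

```text
time: 10.75
position: [0.4836, 0.1605, 0.0635]
tool_rot: [2.636, 1.708, -0.001]
ft_force: [-5.9, -1.2, 10.9]
grip_width: 0.148
grip_force: 45.0
```

The punch is seated: the force rose to +11 N at the expected height. Easing off a touch, then opening.

Request:
{"method": "send_rows", "body": {"steps": [{"tx": 0, "ty": 0, "tz": -0.02, "turn": 0, "grip": 0}, {"tx": 0, "ty": 0, "tz": 0, "turn": 0, "grip": 0.2}, {"tx": 0, "ty": 0, "tz": 0, "turn": 0, "grip": 0.3}, {"tx": 0, "ty": 0, "tz": 0, "turn": 0, "grip": 0.45}, {"tx": 0, "ty": 0, "tz": 0, "turn": 0, "grip": 0.45}, {"tx": 0, "ty": 0, "tz": 0, "turn": 0, "grip": 0.45}]}}

```text
time: 11.5
position: [0.4837, 0.1599, 0.0631]
tool_rot: [2.637, 1.708, -0.0]
ft_force: [0.8, 0.1, -0.2]
grip_width: 0.444
grip_force: 0.0
```

Request:
{"method": "send_rows", "body": {"steps": [{"tx": 0, "ty": 0, "tz": -0.3, "turn": 0, "grip": 0.45}, {"tx": 0, "ty": 0, "tz": -0.6, "turn": 0, "grip": 0.45}, {"tx": 0, "ty": 0, "tz": -0.9, "turn": 0, "grip": 0.45}, {"tx": 0, "ty": 0, "tz": -0.9, "turn": 0, "grip": 0.45}, {"tx": -0.8, "ty": 0, "tz": 0, "turn": 0, "grip": 0.45}, {"tx": 0, "ty": 0, "tz": 0, "turn": 0, "grip": 0.45}, {"tx": 0, "ty": 0, "tz": 0, "turn": 0, "grip": 0.45}]}}

```text
time: 12.38
position: [0.4641, 0.1166, 0.2259]
tool_rot: [2.636, 1.707, 0.002]
ft_force: [-0.0, 1.6, 0.1]
grip_width: 0.452
grip_force: 0.0
```

```bash
python3 snap.py w8
```

```text
12.375 [0.464103   0.11655505 0.22588222] [2.63617569e+00 1.70723108e+00 1.57841259e-03] 0.45157747343849475 [-0.04629178  1.56467744  0.13506216]
```

View pics/w8.png

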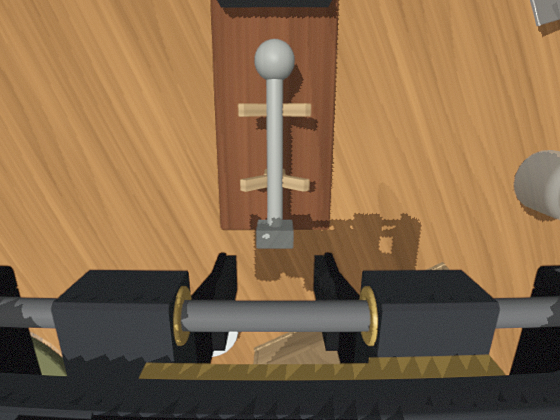

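The punch lies centred in both notches, with the ball at (274,60) toward the block and the head at (275,235). The gripper is clear, so I'm handing in.

```bash
python3 -c "
from bench import ctrl
print(ctrl.close_job())"
```

```text
the job is handed in; nothing more can be done
None
```

The big-ball punch lies in both notches of the rest with its ball toward the doming block; the other three punches were still in the tray when last seen, and the job was handed in at about 12.4 s with no verdict returned.

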